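Slide the woven box into the drying lane

ROBOT

A 6-joint arm with a two-finger parallel gripper is mounted at the origin on the work surface. World frame = base frame: x ahead of the robot, y to its left, z up, the work surface at z = 0. Lengths are in m, angles in rad, forces in N, time in s.
With the tool pointing down it reaches from about 0.375 to 0.975 m from the base axis. Payload 3.8 kg.
Tool frame: the origin (TCP) lies on the centre line of the jaws, within the pads' length; the fingertips stand 25 mm ahead of it and the grasp point (between the pads) lies 6 mm ahead of it; z points along the fingers, y is the direction in which the jaws open and shut (so a half turn about z gives the same grasp; the last joint's range is limited). The gripper opens to 85 mm and grips with 20 to 120 N. Pads are 22 mm wide; open, the fingers measure 114 mm over their backs; the gripper's body (76 mm by 85 mm) begins 54 mm behind the grasp point. The pads swing forward as they close: fully open they stand 13 mm farther back than shut.
Start: joints at [-1.294, 0.264, 1.604, -0, 1.274, -0.037], TCP at [0.208, -0.642, 0.256] pointing down, gripper open.
Joint ranges: [-2.63, 2.63], [-0.94, 2.18], [0.31, 2.57], [-1.31, 4.45], [0, 2.66], [-2.55, 2.55]. Speed limits (rad/s): [2.57, 2.57, 3.14, 3.14, 3.14, 3.14].

INTERFACE

Orientations are given as a rotation vector (axis times angle).
In Python, from workcell import bot gives the robot as it stands.
- The arm moves only by the tool servo_tool, never from a script. Its argument "moves" is a list of rows, each a list of 3 entries, a list of its own where there are three numbers: the closure in counts, from 0 (fully open) to 255 (shut), then the shift along the tool's x, y, z in m, then the turn about the tool's z in rad. A call has exactly 8 rows; each row shifts and turns the pose as measured when the row begins, along the tool's axes as they then stand; what a row does not reach is not made up. A row lasts 1/12 s, in which the tool goes at most 41.7 mm and 7.16 degrees, less where a joint would pass 70% of its speed; a pose out of reach is approached as far as the arm can. A call is refused whole if a number of a shift passes 0.0417 or a number of a turn 0.125, either way. A call with a gripper value outside its range is refused whole. The fingers move at their own pace and stop on an object; "newtons" is the grip in N (left out, the last holds). Time passes only in rows, so rows that do not move let the fingers close, or fill a call up. It gives the time, the measured TCP pose, the force and the opening at its end, in the units of the state.
- bot.read_state(): the state, without advancing time (a new reading comes with each control period).
- bot.read_camera(name): name is "scene" or "side" or "wrist"; returns a dict with "pixels" (384x512x3 uint8, red, green, blue), "depth" (384x512 float32, m along the optical axis (not along the pixel's ray), 0 where there is no reading), "intrinsics" (3x3 intrinsics, pixels), "dist" ([k1, k2, p1, p2, k3] as OpenCV has them; the pictures are not rectified), "R" (3x3) and "t" (3): a world point X has camera coordinates R X + t. Camera axes: x right, y down, z forward; pixel columns grow to the right and rows downward; lengths in m; the calibration is good to about 2 mm. A picture is of the moment at which its call begins.
- bot.finish_job(): hands the job in, once; it reports no verdict.
The state is a dict: "time": time; "q": joint angles; "joint_vel": joint speeds; "joint_torque": joint torques, N m; "tool_pos": TCP position; "tcp_rot": TCP orientation; "wrist_force": force on the tool from outside, world axes, zero at the start; "torque": the same for the moment, N m; "width": opening from 0.0 (shut) to 1.0 (fully open).
Only numpy, scipy, OpenCV 4.12 (cv2) and the standard library are available. Lean on these libraries where they do the work, as an engineer would, in place of code of your own. Each camera call takes 0.05 s, during which the arm holds its last target.

TASK

Push the woven box along the wooden drying board, down the lane between the two dark red guide rails, until it stands squarely up against the cork-faced stop at the end; then press the green button on the timer right down and let it go. The rails are freshly lacquered, so neither the box nor the hand may touch either of them at any time. Use the fingertips only to push and press: do not lift or tip the box, and leave everything else on the bench where it is.

Things in the scene. Friction and masses are not known exactly. Their poses are not given: they have to be found in the camera images.
- board: Pale wooden drying board fixed to the bench, 400 x 200 mm and 12 mm thick; origin at the centre of its underside, on the bench. Its own +x is the direction of the lane, from the open loading end (x = -200 mm) to the stop; the lane's centre line is y = 0. The box slides on its top, z = 12 mm. The front part (x = -200 to -40 mm) is open and flat. The board cannot move.
- rail_left: Dark red freshly lacquered guide rail fixed on the board, at the lane's +y side: 230 mm long, 14 mm wide, 22 mm high, so its top is 34 mm above the bench. In the board's frame it covers x = -40 to 190 mm, y = 55 to 69 mm. Origin at the centre of its underside. Not to be touched.
- rail_right: The same rail on the -y side: board frame x = -40 to 190 mm, y = -69 to -55 mm. The clear lane between the rails is 110 mm wide. Not to be touched.
- lane_mouth (a point): Point on the board's top at the middle of the lane's mouth, where the rails begin (board x = -40 mm).
- stop_face (a point): Point on the board's top, in the middle of the foot of the stop's cork face (board x = 165 mm). The stop is a fixed dark block across the lane, 104 mm wide, top 57 mm above the bench. The box stands home when its leading face touches the cork, its origin then being at board x = 120 mm, y = 0.
- woven_box: Closed box of reddish brown woven reed with a flat wooden lid, 90 x 90 mm and 75 mm high, 0.3 to 0.55 kg, too wide to grip, loose. Origin at the centre of its underside, z up, axes along its sides. It begins upright on the open front part of the board, out of line with the lane and somewhat turned.
- timer: White timer fixed to the bench, 100 x 90 x 40 mm high; origin at the centre of its underside. The green button stands on its top at timer frame x = -22 mm, y = 0; on the rest of the top a black dial and a dark window.
- start_top (a point): Centre of the top of the timer's round green button (32 mm across); it is pressed straight down.
- start (a joint): Travel of the green button: 0 up, 0.006 m fully down. A spring takes about 4 N to hold it fully down and brings it back up.
- jar: Bystander: amber lacquer jar with a metal cap, 60 mm across, 75 mm high, standing beyond the rail on the board's -y side, by the lane. Origin at the centre of its underside.
- spool: Bystander: pale wooden spool, 56 mm across, 45 mm high, standing beside the rail on the board's +y side. Origin at the centre of its underside.
- brush: Bystander: brush lying at the right of the bench. Origin on its underside.
- hammer: Bystander: hammer lying at the left of the bench. Origin on its underside.
- screwdriver: Bystander: red-handled screwdriver lying at the back of the bench. Origin on its underside.
- offcut: Bystander: plywood offcut 100 x 30 x 25 mm lying beyond the timer. Origin at the centre of its underside.
- mug: Bystander: blue mug, 76 mm across, 85 mm high, at the back left. Origin at the centre of its underside.

How it is judged:
On the way, in this order (a step that is already met when the one before it is completed fails the run):
1. the woven box stands squarely against the stop (x of woven_box in the frame of board between 0.115 and 0.128 m and y of woven_box in the frame of board between -0.012 and 0.012 m and (angle between the x axis of woven_box and the x axis of board, either way round below 0.12 rad or angle between the x axis of woven_box and the y axis of board, either way round below 0.12 rad) and z of woven_box in the frame of board below 0.016 m and angle between woven_box's own z axis and vertical below 0.06 rad), for 0.2 s.
2. the green button is pressed down while the box stands home (all of step 1 and value of joint start above 0.0045 m), for 0.05 s.
At the end, for the whole second after the job is handed in: The woven box rests flat on the board between the rails, within 5 mm of the stop, within 12 mm of the lane's centre line and within 7 degrees of square, and the green button has been pressed (at least 4.5 of its 6 mm) after that and is up again (all of step 1 and linear speed of woven_box below 0.01 m/s and value of joint start below 0.002 m); the robot touches nothing.
It fails at once if something touches a lacquered rail (contact force between any of rail_left, rail_right and anything else above 0.2 N).
It fails at once if the box is lifted (over 6 mm) or tipped (over 10 degrees) (z of woven_box in the frame of board above 0.018 m or angle between woven_box's own z axis and vertical above 0.18 rad).
It fails at once if the button is pressed before the box stands home (value of joint start above 0.0045 m and x of woven_box in the frame of board below 0.115 m).
It fails at once if a bystander is moved by more than 20 mm (distance of any of jar, spool, brush, hammer, screwdriver, offcut, mug from where it was at the start of the episode above 0.02 m).
It also fails if it takes over 64 s, if anything falls off the work surface, if the arm or the gripper's body presses on something with over 40 N, if the wrist force passes 120 N, or if a joint passes its speed limit or range.

## Working session

There is one attempt and no reset: what is moved stays moved. The work goes in short steps, Python scripts to look and compute and a tool call to move; the robot and the scene stay as the last step left them, time stands still between calls to the robot, and variables do not carry over. Pictures are saved under pics/ and viewed, and the job is handed in when it is done.

Besides the shell and the picture viewer there is one more tool, called after ">>>" by a JSON object that holds its "method" and its "body", one argument or row to a line. servo_tool: Moves the arm, as the interface text tells. Its arguments: {"type":"object","properties":{"moves":{"type":"array","items":{"type":"array"}},"newtons":{"type":"number"}},"required":["moves"]}

```bash
mkdir -p pics; ls
python3 - <<'E'
from workcell import bot
import cv2,numpy as np
s=bot.read_state(); print(s)
for n in ["scene","side","wrist"]:
    c=bot.read_camera(n); cv2.imwrite(f"pics/{n}0.png",c["pixels"][:,:,::-1]); np.savez(f"{n}0.npz",**c)
    print(n,c["intrinsics"].tolist(),c["dist"],c["R"].tolist(),c["t"])
E
```

```text
pics
{'time': 0.0, 'q': array([-1.29391039e+00,  2.64770332e-01,  1.60536613e+00, -8.46822765e-07,
        1.27370153e+00, -3.68991574e-02]), 'joint_vel': array([-0.00055486, -0.00040894, -0.00028982, -0.0001502 ,  0.00172351,
       -0.00070264]), 'joint_torque': array([ 1.92404164e-03, -5.15107334e+01, -3.67317832e+01,  1.77057827e-04,
        1.28329601e-02, -2.43649900e-06]), 'tool_pos': array([ 0.20816105, -0.6413951 ,  0.25495464]), 'tcp_rot': array([-3.10080452e+00, -4.90524937e-01,  4.23159483e-04]), 'wrist_force': array([-0.53648423,  0.66837853, -0.07082942]), 'torque': array([0.01665903, 0.07154103, 0.00217786]), 'width': 1.0009154433744614}
scene [[422.3991505783868, 0.0, 263.49104414037345], [0.0, 422.3991505783868, 197.2251874974794], [0.0, 0.0, 1.0]] [-0.0312729  0.         0.         0.         0.       ] [[0.7313087717323138, 0.6818763099789742, -0.01523739731164316], [0.5178956901391814, -0.569700516793198, -0.6381421278217135], [-0.44381475248422736, 0.4587875532913043, -0.769767787337417]] [-0.40019774 -0.25826819  1.65667574]
side [[432.0396560519813, 0.0, 250.80826529690373], [0.0, 432.0396560519813, 195.0641681707307], [0.0, 0.0, 1.0]] [-0.08887412  0.          0.          0.          0.        ] [[-0.8254554226107743, -0.5644556903152275, 0.003622009556564992], [-0.3889911177041886, 0.5641842574753576, -0.7282733236664827], [0.40903454087609026, -0.6025660937090132, -0.6852772045548771]] [0.47080267 0.26234952 1.39623339]
wrist [[331.2488428505979, 0.0, 253.72117064337527], [0.0, 331.2488428505979, 189.96000701807424], [0.0, 0.0, 1.0]] [-0.06041844  0.          0.          0.          0.        ] [[0.3071738367170686, -0.9516522449766857, -0.0014962176820350807], [-0.9001371877791619, -0.2910553900654664, 0.32409844660359427], [-0.3088644965248342, -0.0982077621406554, -0.9460221764006314]] [-0.67305766 -0.04003021  0.38150485]
```

View pics/scene0.png

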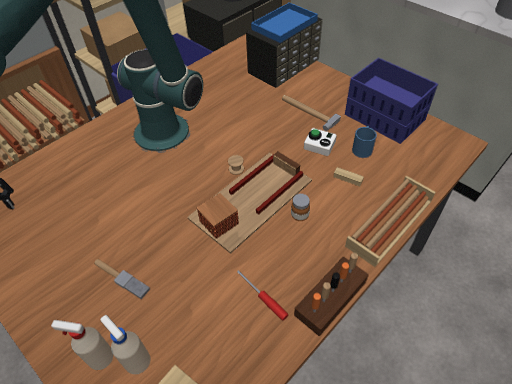

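View pics/side0.png

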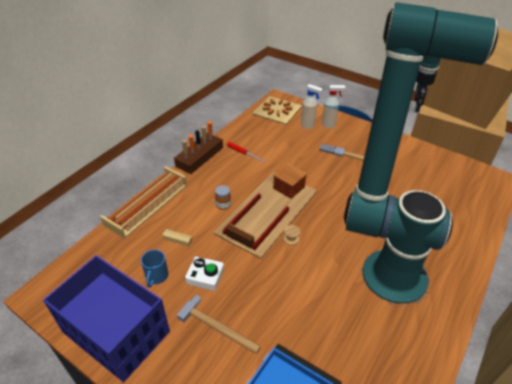

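View pics/wrist0.png

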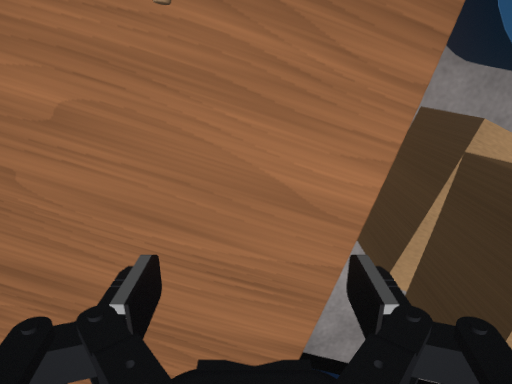

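The scene view shows the box at about (218,215), the rails at (250,178) and (280,192), the stop at (288,162) and the green button at (315,133). The side view shows the same things from the other side: box (290,180), button (210,268). Next I measure with colour and depth.

```bash
cat > h.py <<'E'
import numpy as np,cv2
def cloud(c):
    K,d,D=c["intrinsics"],c["dist"],c["depth"]
    h,w=D.shape
    u,v=np.meshgrid(np.arange(w),np.arange(h))
    n=cv2.undistortPoints(np.stack([u,v],-1).reshape(-1,1,2).astype(np.float64),K,d).reshape(h,w,2)
    P=np.dstack([n*D[...,None],D])
    W=(P-c["t"])@c["R"]
    W[D==0]=np.nan
    return W
def plane(c,uv,z):
    n=cv2.undistortPoints(np.asarray(uv,float).reshape(-1,1,2),c["intrinsics"],c["dist"]).reshape(-1,2)
    r=np.c_[n,np.ones(len(n))]@c["R"]; o=-c["R"].T@c["t"]
    return o+r*((z-o[2])/r[:,2])[:,None]
def proj(c,X):
    rv,_=cv2.Rodrigues(c["R"]); return cv2.projectPoints(np.asarray(X,float).reshape(-1,3),rv,c["t"],c["intrinsics"],c["dist"])[0].reshape(-1,2)
E
python3 - <<'E'
from h import *
for n in ["scene","side"]:
    c=dict(np.load(n+"0.npz")); W=cloud(c); px=c["pixels"]
    hsv=cv2.cvtColor(px,cv2.COLOR_RGB2HSV)
    for p in ([(218,215),(218,205),(210,240),(250,178),(280,192),(288,162),(315,133),(300,200),(236,160)] if n=="scene" else [(290,180),(290,172),(290,190),(245,205),(250,232),(245,239),(210,268),(222,192),(292,232)]):
        print(n,p,hsv[p[1],p[0]],W[p[1],p[0]].round(3))
    b=(160,130,190,140) if n=="scene" else (150,150,180,140)
    x,y,w,h=b
    cr=cv2.resize(px[y:y+h,x:x+w],None,fx=4,fy=4,interpolation=cv2.INTER_CUBIC)
    cv2.imwrite(f"pics/{n}_crop.png",cr[:,:,::-1])
E
```

```text
scene (218, 215) [ 13 136 148] [ 0.52  -0.172  0.086]
scene (218, 205) [ 13 136 146] [ 0.493 -0.146  0.088]
scene (210, 240) [ 12 137 145] [ 0.52  -0.217  0.001]
scene (250, 178) [  0 179  47] [0.441 0.045 0.018]
scene (280, 192) [  2 189  77] [0.569 0.058 0.032]
scene (288, 162) [ 11 148  76] [0.513 0.162 0.058]
scene (315, 133) [ 67 142 138] [0.492 0.338 0.061]
scene (300, 200) [113  22 148] [0.661 0.047 0.076]
scene (236, 160) [ 15  92 163] [0.365 0.055 0.047]
side (290, 180) [ 13 176 177] [ 0.478 -0.123  0.087]
side (290, 172) [ 13 177 170] [ 0.503 -0.166  0.084]
side (290, 190) [  8 216  79] [ 0.466 -0.107  0.054]
side (245, 205) [ 13 135 166] [0.586 0.016 0.009]
side (250, 232) [ 16 122 192] [0.493 0.119 0.01 ]
side (245, 239) [ 12 179  54] [0.468 0.184 0.052]
side (210, 268) [ 68 211 152] [0.483 0.353 0.065]
side (222, 192) [110  33 171] [0.657 0.06  0.071]
side (292, 232) [ 16 120 185] [0.355 0.066 0.049]
```

View pics/scene_crop.png

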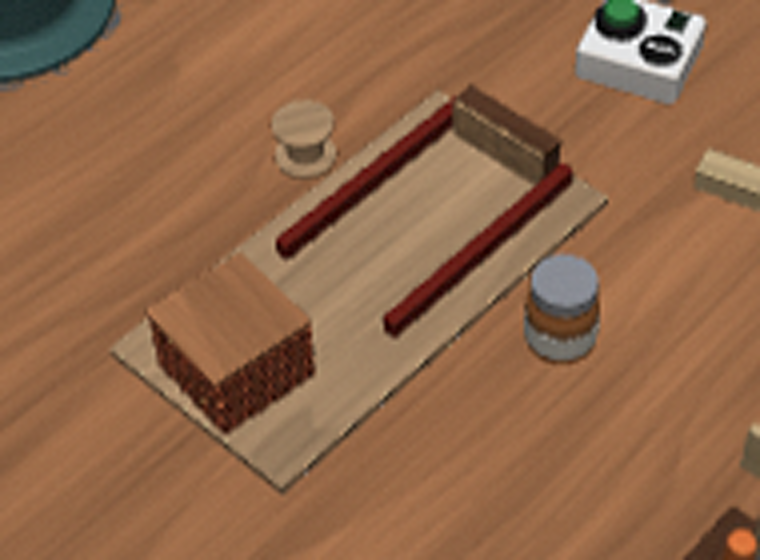

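View pics/side_crop.png

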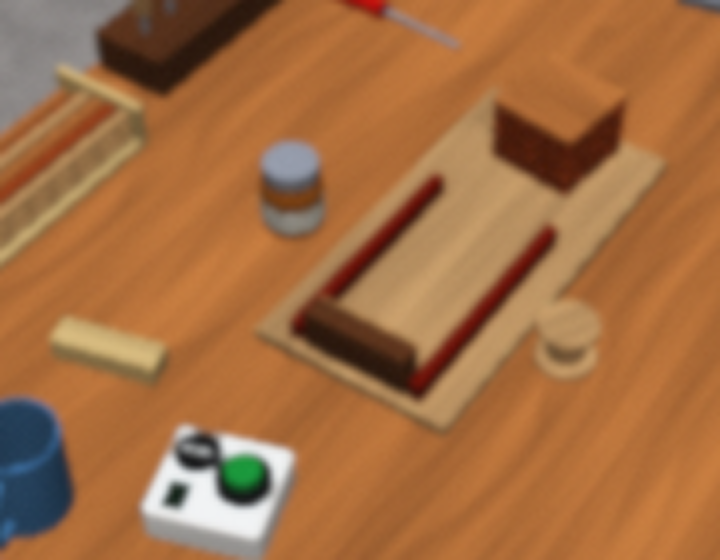

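Run:
```python
from h import *
c=dict(np.load("scene0.npz")); s=dict(np.load("side0.npz"))
A=plane(c,np.array([(112,350),(282,490),(606,200),(440,92)])/4+[160,130],.012)
B=plane(s,np.array([(662,162),(495,95),(258,333),(442,430)])/4+[150,150],.012)
def rep(n,Q):
    print(n,Q[:,:2].round(3).tolist())
rep('scene board',A); rep('side board (BL?,..)',B)
for Q in (A,B): print('ctr',Q.mean(0).round(4))
d=(A[2]+A[3]-A[0]-A[1]); print(np.degrees(np.arctan2(d[1],d[0])))
d=(B[2]+B[3]-B[0]-B[1]); print(np.degrees(np.arctan2(d[1],d[0])))
for n,cc in(("scene",c),("side",s)):
    hsv=cv2.cvtColor(cc["pixels"],cv2.COLOR_RGB2HSV);W=cloud(cc)
    reg=(W[...,0]>.38)&(W[...,0]<.62)&(W[...,1]>-.27)&(W[...,1]<-.04)
    top=reg&(W[...,2]>.078)&(W[...,2]<.096)
    P=W[top]; r=cv2.minAreaRect(P[:,:2].astype(np.float32)*1000); print(n,'box top',r,np.median(P[:,2]),P[:,:2].mean(0))
    g=(hsv[...,0]>55)&(hsv[...,0]<80)&(hsv[...,1]>100)&(W[...,1]>.25)&(W[...,1]<.45)
    print('btn',W[g].mean(0),g.sum(),np.argwhere(g).mean(0), plane(cc,np.argwhere(g).mean(0)[::-1],.057))
    t=(W[...,2]>.03)&(W[...,2]<.05)&(hsv[...,1]<40)&(W[...,1]>.25)&(W[...,1]<.5)
    print('timer',cv2.minAreaRect(W[t][:,:2].astype(np.float32)*1000), np.median(W[t][:,2]))
    j=(W[...,2]>.065)&(W[...,0]>.62)&(W[...,0]<.75)&(W[...,1]>0)&(W[...,1]<.12); print('jar',W[j].mean(0))
```

```text
scene board [[0.409, -0.211], [0.606, -0.21], [0.602, 0.186], [0.405, 0.187]]
side board (BL?,..) [[0.404, -0.202], [0.591, -0.195], [0.591, 0.195], [0.399, 0.194]]
ctr [ 0.5057 -0.0119  0.012 ]
ctr [ 0.4963 -0.002   0.012 ]
90.54575421355608
90.39237159333994
scene box top ((498.32415771484375, -157.5217742919922), (92.94084930419922, 95.19856262207031), 82.92188262939453) 0.08604320550477669 [ 0.50126898 -0.15932137]
btn [0.49412428 0.3468583  0.05653692] 59 [133.10169492 316.93220339] [[0.49435447 0.34636169 0.057     ]]
timer ((-291.50323486328125, 306.1434631347656), (1956.4176025390625, 189.9747314453125), 6.099834442138672) 0.03902984000372899
jar [0.66320205 0.04878605 0.07300593]
side box top ((497.87078857421875, -152.48353576660156), (97.03887939453125, 95.68363952636719), 83.40240478515625) 0.085279854412223 [ 0.49671793 -0.14959793]
btn [0.48399349 0.35080293 0.05913735] 89 [268.50561798 210.2247191 ] [[0.48509389 0.34962589 0.057     ]]
timer ((520.8197631835938, 415.55242919921875), (239.764404296875, 158.44796752929688), 57.42668533325195) 0.040162359642485795
jar [0.6599002  0.05704847 0.07291406]
```

```bash
cat > plan.py <<'E'
import numpy as np
from scipy.spatial.transform import Rotation as R
def pose(bot):
    s=bot.read_state(); M=R.from_rotvec(s["tcp_rot"]).as_matrix(); return s,np.array(s["tool_pos"]),M
def info(bot):
    s,p,M=pose(bot); print('t',round(s["time"],2),'p',p.round(4),'head',round(np.arctan2(M[1,0],M[0,0]),4),'z',M[:,2].round(3),'F',s["wrist_force"].round(2),'w',round(s["width"],3),'q',s["q"].round(2))
    return s,p,M
E
python3 - <<'E'
from plan import *
h=.314;d=np.array([.292,.342])/12
for i in range(12):
    c,s=np.cos(h),np.sin(h)
    print([200,[round(d[0]*c+d[1]*s,3),round(d[0]*s-d[1]*c,3),0],-.12 if i<10 else -.03]); h+=.12 if i<10 else .03
E
```

```text
[200, [np.float64(0.032), np.float64(-0.02), 0], -0.12]
[200, [np.float64(0.034), np.float64(-0.016), 0], -0.12]
[200, [np.float64(0.036), np.float64(-0.011), 0], -0.12]
[200, [np.float64(0.037), np.float64(-0.007), 0], -0.12]
[200, [np.float64(0.037), np.float64(-0.003), 0], -0.12]
[200, [np.float64(0.037), np.float64(0.002), 0], -0.12]
[200, [np.float64(0.037), np.float64(0.006), 0], -0.12]
[200, [np.float64(0.036), np.float64(0.011), 0], -0.12]
[200, [np.float64(0.034), np.float64(0.015), 0], -0.12]
[200, [np.float64(0.032), np.float64(0.019), 0], -0.12]
[200, [np.float64(0.03), np.float64(0.023), 0], -0.03]
[200, [np.float64(0.029), np.float64(0.024), 0], -0.03]
```

>>> {"method": "servo_tool", "body": {
  "moves": [
    [130,[0.032,-0.02,-0.006],-0.12],
    [130,[0.034,-0.016,-0.006],-0.12],
    [130,[0.036,-0.011,-0.006],-0.12],
    [130,[0.037,-0.007,-0.006],-0.12],
    [130,[0.037,-0.003,-0.006],-0.12],
    [130,[0.037,0.002,-0.006],-0.12],
    [130,[0.037,0.006,-0.006],-0.12],
    [130,[0.036,0.011,-0.006],-0.12]
  ]
}}

```text
time: 0.82
tool_pos: [0.3994, -0.4058, 0.2978]
tcp_rot: [-2.49, -1.897, 0.001]
wrist_force: [0.1, -0.3, 0.0]
width: 0.492
```

```bash
python3 -c "
from workcell import bot
from plan import *
info(bot)"
```

```text
t 0.82 p [ 0.3994 -0.4058  0.2978] head 1.3019 z [-0.007  0.009 -1.   ] F [ 0.13 -0.29  0.04] w 0.492 q [-0.84  0.05  1.78  0.    1.33 -0.57]
```

>>> {"method": "servo_tool", "body": {
  "moves": [
    [130,[0.038,0.0,0.0],-0.09],
    [130,[0.038,0.003,0.0],-0.09],
    [130,[0.038,0.007,0.0],-0.09],
    [130,[0.038,0.01,0.0],0],
    [130,[0.038,0.01,0.0],0],
    [130,[0.038,0.01,0.0],0],
    [130,[0.038,0.01,0.0],0],
    [130,[0.038,0.01,0.0],0]
  ]
}}

```text
time: 1.48
tool_pos: [0.4786, -0.0901, 0.3]
tcp_rot: [-2.194, -2.239, -0.004]
wrist_force: [0.2, 0.1, -0.3]
width: 0.494
```

>>> {"method": "servo_tool", "body": {
  "moves": [
    [130,[0.038,0.01,0.0],0],
    [130,[0.038,0.01,0.0],0],
    [130,[0.03,0.01,0.0],0],
    [130,[0.03,0.0,0.0],0],
    [130,[0,0,0.0],0],
    [130,[0,0,0.0],0],
    [130,[0,0,0.0],0],
    [130,[0,0,0.0],0]
  ]
}}

```text
time: 2.15
tool_pos: [0.5047, 0.0615, 0.2993]
tcp_rot: [-2.18, -2.249, -0.005]
wrist_force: [0.6, -0.9, -0.5]
width: 0.49
```

Run:
```python
from workcell import bot
from plan import *
import cv2
info(bot)
c=bot.read_camera("wrist"); cv2.imwrite("pics/w1.png",c["pixels"][:,:,::-1]); np.savez("w1.npz",**c)
```

```text
t 2.15 p [0.5047 0.0615 0.2993] head 1.6019 z [-0.005  0.009 -1.   ] F [ 0.6  -0.94 -0.47] w 0.49 q [ 0.07 -0.08  1.9   0.01  1.33  0.03]
```

View pics/w1.png

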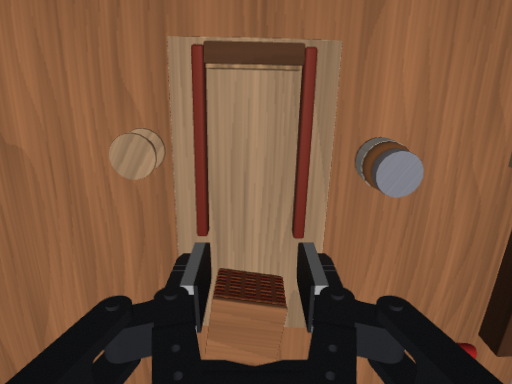

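Wrist view: left rail at column 200, right rail at 306, both ending near row 237. The stop is at rows 45–65, and the box front is at rows 270–305, columns 215–287. Next I fit these.

```bash
cat > board.py <<'E'
from h import *
def rails(c):
    hsv=cv2.cvtColor(c["pixels"],cv2.COLOR_RGB2HSV).astype(int)
    m=((hsv[...,0]<6)|(hsv[...,0]>172))&(hsv[...,1]>150)&(hsv[...,2]>30)&(hsv[...,2]<140)
    W=cloud(c); m&=(W[...,2]>.028)&(W[...,2]<.045)
    n,l,st,cen=cv2.connectedComponentsWithStats(m.astype(np.uint8))
    out=[]
    for i in np.argsort(-st[1:,4])[:2]+1:
        v,u=np.nonzero(l==i); X=plane(c,np.c_[u,v],.034)[:,:2]
        r=cv2.minAreaRect((X*1000).astype(np.float32)); mu=X.mean(0); w,V=np.linalg.eigh(np.cov((X-mu).T)); d=V[:,1]*np.sign(V[1,1])
        s=(X-mu)@d; out.append((mu,d,s.min(),s.max(),len(u),np.median(W[v,u,2]))); 
    return out
E
python3 - <<'E'
from board import *
c=dict(np.load("w1.npz"))
for o in rails(c): print([np.round(x,4) for x in o],'yaw',np.degrees(np.arctan2(o[1][1],o[1][0])), 'ends',(o[0]+o[1]*o[2]).round(4),(o[0]+o[1]*o[3]).round(4))
W=cloud(c); hsv=cv2.cvtColor(c["pixels"],cv2.COLOR_RGB2HSV)
for r in range(55,80,2): print(r,hsv[r,255],W[r,255].round(4))
# box lid & weave, per-column weave/lid boundary
for col in range(212,294,4):
    print(col,[ (r,tuple(hsv[r,col]),W[r,col].round(3).tolist()) for r in (290,302,306,312)])
E
python3 - <<'E'
import cv2
i=cv2.imread('pics/w1.png')
cv2.imwrite('pics/w1c.png',cv2.resize(i[225:384,180:330],None,fx=4,fy=3.7))
E
```

```text
[array([0.5632, 0.0769]), array([-0.007,  1.   ]), np.float64(-0.1214), np.float64(0.1042), np.int64(2039), np.float64(0.034)] yaw 90.40275622391489 ends [ 0.5641 -0.0446] [0.5625 0.1811]
[array([0.4403, 0.077 ]), array([-0.0087,  1.    ]), np.float64(-0.1226), np.float64(0.1035), np.int64(2003), np.float64(0.0341)] yaw 90.50024206588267 ends [ 0.4413 -0.0457] [0.4394 0.1804]
55 [ 11 143  84] [0.5024 0.1702 0.0564]
57 [ 12 139  81] [0.5025 0.1682 0.0575]
59 [ 11 137  78] [0.5025 0.1663 0.0565]
61 [ 11 141  78] [0.5026 0.1642 0.0584]
63 [ 12 144  71] [0.5027 0.1624 0.0569]
65 [ 15 114 141] [0.5027 0.1605 0.0545]
67 [ 15 112 141] [0.5028 0.1586 0.0535]
69 [ 14 107 105] [0.5028 0.1579 0.0124]
71 [ 15  98 172] [0.5028 0.1557 0.0129]
73 [ 15  97 173] [0.5029 0.1535 0.0129]
75 [ 15  98 174] [0.503  0.1512 0.012 ]
77 [ 15  98 174] [0.503  0.149  0.0116]
79 [ 15  97 173] [0.5031 0.1468 0.0117]
212 [(290, (np.uint8(15), np.uint8(97), np.uint8(155)), [0.45, -0.144, 0.012]), (302, (np.uint8(12), np.uint8(142), np.uint8(133)), [0.459, -0.108, 0.087]), (306, (np.uint8(12), np.uint8(145), np.uint8
[... 5598 characters left out ...]
82]), (312, (np.uint8(12), np.uint8(142), np.uint8(151)), [0.546, -0.118, 0.089])]
288 [(290, (np.uint8(15), np.uint8(98), np.uint8(154)), [0.56, -0.142, 0.011]), (302, (np.uint8(15), np.uint8(100), np.uint8(148)), [0.561, -0.162, 0.012]), (306, (np.uint8(15), np.uint8(99), np.uint8(142)), [0.562, -0.169, 0.012]), (312, (np.uint8(15), np.uint8(99), np.uint8(136)), [0.562, -0.179, 0.013])]
292 [(290, (np.uint8(15), np.uint8(99), np.uint8(147)), [0.565, -0.141, 0.012]), (302, (np.uint8(15), np.uint8(99), np.uint8(134)), [0.567, -0.16, 0.013]), (306, (np.uint8(15), np.uint8(100), np.uint8(135)), [0.567, -0.168, 0.013]), (312, (np.uint8(15), np.uint8(99), np.uint8(134)), [0.568, -0.178, 0.013])]
```

View pics/w1c.png

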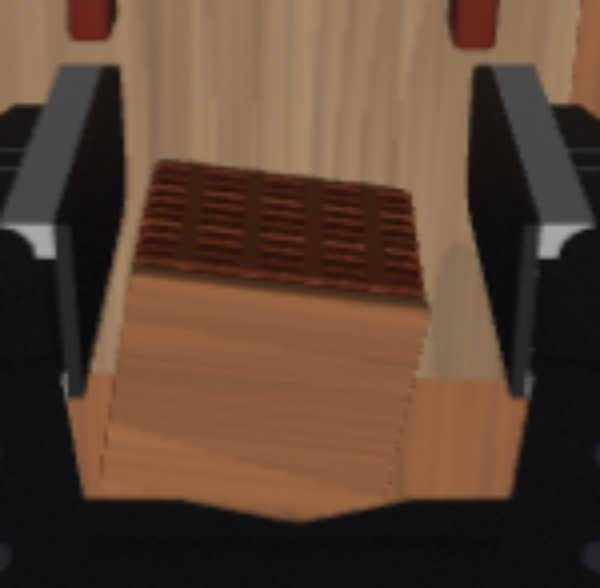

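>>> {"method": "servo_tool", "body": {
  "moves": [
    [130,[-0.04,0.0,0.0],0.012],
    [130,[-0.04,-0.002,0.0],0.012],
    [130,[-0.04,-0.002,0.0],0],
    [130,[-0.04,-0.002,0.0],0],
    [130,[-0.04,-0.002,0.0],0],
    [130,[-0.04,-0.002,0.0],0],
    [130,[-0.04,0,0.0],0],
    [130,[-0.04,0,0.0],0]
  ]
}}

```text
time: 2.87
tool_pos: [0.494, -0.2679, 0.2967]
tcp_rot: [-2.211, -2.22, -0.01]
wrist_force: [1.3, 0.7, 0.1]
width: 0.488
```

Run:
```python
from workcell import bot
from plan import *
from h import *
info(bot)
c=dict(np.load("w1.npz"))
F=plane(c,[(213.2,298),(287,307.4)],.087); print(F.round(4)); d=F[1]-F[0]; print(np.degrees(np.arctan2(d[1],d[0])),np.hypot(*d[:2]))
n=np.array([-d[1],d[0]])/np.hypot(*d[:2]); print('ctr',F.mean(0)[:2]-.045*n)
```

```text
t 2.87 p [ 0.494  -0.2679  0.2967] head 1.5749 z [-0.001  0.01  -1.   ] F [1.29 0.74 0.14] w 0.488 q [-0.55  0.03  1.79  0.01  1.32 -0.55]
[[ 0.461  -0.1021  0.087 ]
 [ 0.5497 -0.1127  0.087 ]]
-6.814868476210392 0.0893343957359419
ctr [ 0.50002991 -0.15207644]
```

>>> {"method": "servo_tool", "body": {
  "moves": [
    [130,[0,0.002,0.038],-0.004],
    [130,[0,0.002,0.038],0],
    [130,[0,0,0.038],0],
    [130,[0,0,0.038],0],
    [130,[0,0,0.035],0],
    [130,[0,0,0.025],0],
    [130,[0,0,0.012],0],
    [130,[0,0,0],0]
  ]
}}

```text
time: 3.53
tool_pos: [0.4925, -0.2935, 0.0688]
tcp_rot: [2.244, 2.188, 0.006]
wrist_force: [-0.8, 0.0, -0.1]
width: 0.492
```

Run:
```python
from workcell import bot
from plan import *
import cv2
info(bot)
c=bot.read_camera("wrist"); cv2.imwrite("pics/w2.png",c["pixels"][:,:,::-1]); np.savez("w2.npz",**c)
```

```text
t 3.53 p [ 0.4925 -0.2935  0.0688] head 1.5454 z [ 0.008 -0.002 -1.   ] F [-0.76  0.02 -0.1 ] w 0.492 q [-0.58  0.26  1.99  0.    0.89 -0.56]
```

View pics/w2.png

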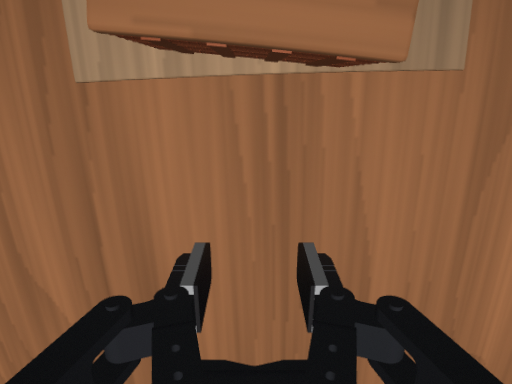

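The wrist view shows the box's rear lid edge running from (90,33) to (408,62), with the fingertips near (202,245) and (306,245). Next I measure where the fingertips are.

Run:
```python
from h import *
c=dict(np.load("w2.npz"));W=cloud(c)
for p in [(203,244),(203,255),(196,250),(190,300),(306,244),(306,255),(312,250),(320,300)]: print(p,W[p[1],p[0]].round(4))
m=(W[...,2]>.03)&(W[...,1]<-.26); P=W[m]
for z0 in np.arange(.03,.1,.01):
    q=P[(P[:,2]>z0)&(P[:,2]<z0+.01)]
    if len(q): print(z0.round(2),len(q),q.min(0).round(3),q.max(0).round(3))
F=plane(c,[(90,33),(408,62)],.087); print(F)
```

```text
(203, 244) [ 0.4707 -0.2803  0.0522]
(203, 255) [ 0.4719 -0.2807  0.0614]
(196, 250) [ 0.4683 -0.2804  0.0575]
(190, 300) [ 0.4703 -0.2845  0.0868]
(306, 244) [ 0.5177 -0.2821  0.0516]
(306, 255) [ 0.5163 -0.2826  0.0606]
(312, 250) [ 0.5198 -0.2831  0.0556]
(320, 300) [ 0.516  -0.2811  0.0933]
0.04 116 [ 0.467 -0.304  0.046] [ 0.521 -0.281  0.05 ]
0.05 794 [ 0.459 -0.305  0.05 ] [ 0.528 -0.28   0.06 ]
0.06 1046 [ 0.459 -0.304  0.06 ] [ 0.528 -0.28   0.07 ]
0.07 1210 [ 0.459 -0.305  0.07 ] [ 0.528 -0.28   0.08 ]
0.08 1574 [ 0.446 -0.304  0.08 ] [ 0.536 -0.278  0.09 ]
0.09 4254 [ 0.439 -0.307  0.09 ] [ 0.547 -0.276  0.1  ]
0.1 7184 [ 0.436 -0.306  0.1  ] [ 0.55  -0.275  0.11 ]
[[ 0.45002846 -0.19526501  0.087     ]
 [ 0.53981852 -0.20542775  0.087     ]]
```

>>> {"method": "servo_tool", "body": {
  "moves": [
    [130,[0.02,0.003,0.004],-0.02],
    [130,[0.02,0.002,0.004],-0.014],
    [130,[0.01,0.001,0.004],0],
    [130,[0,0.001,0.001],0],
    [130,[0,0,0],0],
    [130,[0,0,0],0],
    [130,[0,0,0],0],
    [130,[0,0,0],0]
  ]
}}

```text
time: 4.25
tool_pos: [0.505, -0.2521, 0.0657]
tcp_rot: [2.202, 2.206, 0.01]
wrist_force: [0.2, -0.6, 1.1]
width: 0.487
```

```bash
python3 -c "
from workcell import bot
from plan import *
info(bot)"
```

```text
t 4.25 p [ 0.505  -0.2521  0.0657] head 1.5725 z [ 0.022 -0.013 -1.   ] F [ 0.23 -0.63  1.15] w 0.487 q [-0.51  0.24  2.02 -0.    0.86 -0.51]
```

>>> {"method": "servo_tool", "body": {
  "moves": [
    [130,[0.005,-0.003,0.006],-0.006],
    [130,[0.005,-0.002,0.004],0],
    [130,[0.004,-0.001,0.002],0],
    [130,[0,0,0],0],
    [130,[0,0,0],0],
    [130,[0,0,0],0],
    [130,[0,0,0],0],
    [130,[0,0,0],0]
  ]
}}

```text
time: 4.92
tool_pos: [0.4981, -0.2378, 0.0521]
tcp_rot: [2.196, 2.212, 0.009]
wrist_force: [-1.2, -0.5, -0.8]
width: 0.487
```

```bash
python3 -c "
from workcell import bot
from plan import *
info(bot)"
```

```text
t 4.92 p [ 0.4981 -0.2378  0.0521] head 1.5778 z [ 0.021 -0.013 -1.   ] F [-1.23 -0.45 -0.82] w 0.487 q [-0.49  0.23  2.06 -0.    0.82 -0.5 ]
```

>>> {"method": "servo_tool", "body": {
  "moves": [
    [130,[0.006,0,0],0],
    [130,[0.006,0,0],0],
    [130,[0.005,0,0],0],
    [130,[0.005,0,0],0],
    [130,[0.004,0,0],0],
    [130,[0.004,0,0],0],
    [130,[0.004,0,0],0],
    [130,[0.004,0,0],0]
  ]
}}

```text
time: 5.58
tool_pos: [0.4997, -0.1981, 0.0528]
tcp_rot: [2.193, 2.208, 0.01]
wrist_force: [-0.1, -2.8, 0.0]
width: 0.491
```

```bash
cat > look.py <<'E'
import sys
from workcell import bot
from plan import *
from h import *
n=sys.argv[1]
info(bot)
c=bot.read_camera("wrist"); cv2.imwrite(f"pics/{n}.png",c["pixels"][:,:,::-1]); np.savez(f"{n}.npz",**c)
W=cloud(c); s,p,M=pose(bot)
hsv=cv2.cvtColor(c["pixels"],cv2.COLOR_RGB2HSV)
m=(W[...,2]>.080)&(W[...,2]<.094)&(hsv[...,1]>100)&(hsv[...,2]>70)
m=cv2.morphologyEx(m.astype(np.uint8),cv2.MORPH_OPEN,np.ones((5,5)))
P=plane(c,np.argwhere(m)[:,::-1],.087)[:,:2]
r=cv2.minAreaRect((P*1000).astype(np.float32)); print(r, cv2.boxPoints(r).round(1).tolist())
E
python3 look.py w3
```

```text
t 5.58 p [ 0.4997 -0.1981  0.0528] head 1.5775 z [ 0.025 -0.016 -1.   ] F [-0.13 -2.78  0.  ] w 0.491 q [-0.42  0.21  2.09 -0.01  0.81 -0.42]
((498.87359619140625, -139.32481384277344), (90.9507827758789, 88.24185180664062), 0.3984082341194153) [[453.1000061035156, -95.5], [453.70001220703125, -183.8000030517578], [544.7000122070312, -183.10000610351562], [544.0, -94.9000015258789]]
```

View pics/w3.png

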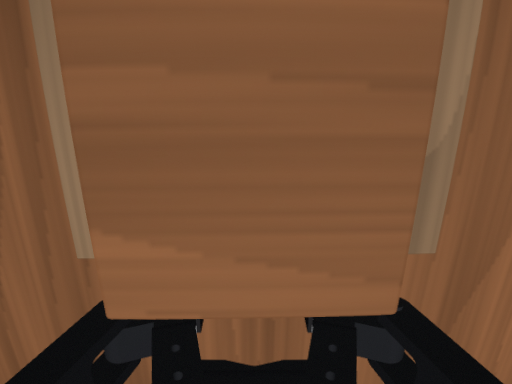

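The wrist view shows the lid square to the view: its rear edge is at row 317, columns 105–400. The board's rear corners are at (78,258) and (437,252), so I can measure the offset from the board centre within this one view.

Run:
```python
from h import *
c=dict(np.load("w3.npz"))
B=plane(c,[(78,258),(437,252),(30,0),(480,0)],.012); print(B.round(4)); print('mid',B[:2].mean(0),B[2:].mean(0))
```

```text
[[ 0.4051 -0.2077  0.012 ]
 [ 0.6048 -0.2058  0.012 ]
 [ 0.4045 -0.081   0.012 ]
 [ 0.6015 -0.0789  0.012 ]]
mid [ 0.50495037 -0.20674743  0.012     ] [ 0.50298487 -0.07993995  0.012     ]
```

>>> {"method": "servo_tool", "body": {
  "moves": [
    [130,[0.005,0.0006,0],0],
    [130,[0.005,0.0006,0],0],
    [130,[0.005,0.0006,0],0],
    [130,[0.005,0.0006,0],0],
    [130,[0.005,0.0006,0],0],
    [130,[0.005,0.0006,0],0],
    [130,[0.004,0.0006,0],0],
    [130,[0,0,0],0]
  ]
}}

```text
time: 6.3
tool_pos: [0.5038, -0.1603, 0.0527]
tcp_rot: [2.192, 2.209, 0.009]
wrist_force: [0.4, -3.6, 0.5]
width: 0.494
```

```bash
python3 look.py w4
```

```text
t 6.3 p [ 0.5038 -0.1603  0.0527] head 1.5784 z [ 0.025 -0.017 -1.   ] F [ 0.37 -3.59  0.51] w 0.494 q [-0.35  0.19  2.11 -0.01  0.81 -0.35]
((503.1593933105469, -101.50492858886719), (90.86507415771484, 88.2708511352539), 0.40028706192970276) [[457.3999938964844, -57.70000076293945], [458.0, -146.0], [548.9000244140625, -145.3000030517578], [548.2999877929688, -57.099998474121094]]
```

View pics/w4.png

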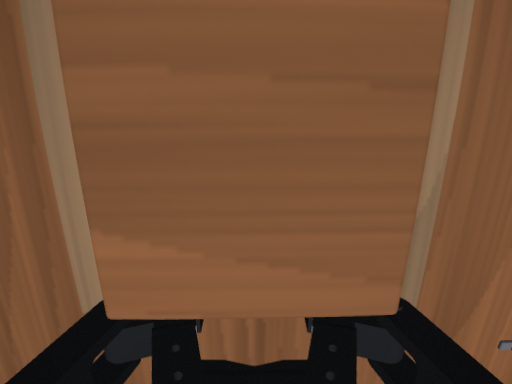

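The box came along with the pusher and is still square: lid centre (503.2, -101.5) mm. The board's outer edges are at (20,0) and (474,0). Next I check the centring in this view.

Run:
```python
from h import *
c=dict(np.load("w4.npz")); im=c["pixels"]; hsv=cv2.cvtColor(im,cv2.COLOR_RGB2HSV).astype(int)
for r in (20,80,140,200):
    m=(hsv[r,:,1]<118).astype(int); e=np.nonzero(m)[0]
    L=plane(c,[(e.min(),r),(e.max(),r)],.012); print(r,e.min(),e.max(),L.round(4).tolist(),'mid',L.mean(0)[:2].round(4))
s=bot=None
from workcell import bot
c=bot.read_camera("scene"); im=c["pixels"][130:270,160:350]; cv2.imwrite("pics/s4.png",cv2.resize(im,None,fx=4,fy=4)[:,:,::-1])
```

```text
20 22 470 [[0.4036, -0.0512, 0.012], [0.602, -0.0495, 0.012]] mid [ 0.5028 -0.0504]
80 33 461 [[0.404, -0.0767, 0.012], [0.6026, -0.0757, 0.012]] mid [ 0.5033 -0.0762]
140 44 450 [[0.4039, -0.1046, 0.012], [0.6027, -0.1043, 0.012]] mid [ 0.5033 -0.1044]
200 57 438 [[0.4044, -0.1357, 0.012], [0.6028, -0.1364, 0.012]] mid [ 0.5036 -0.136 ]
```

View pics/s4.png

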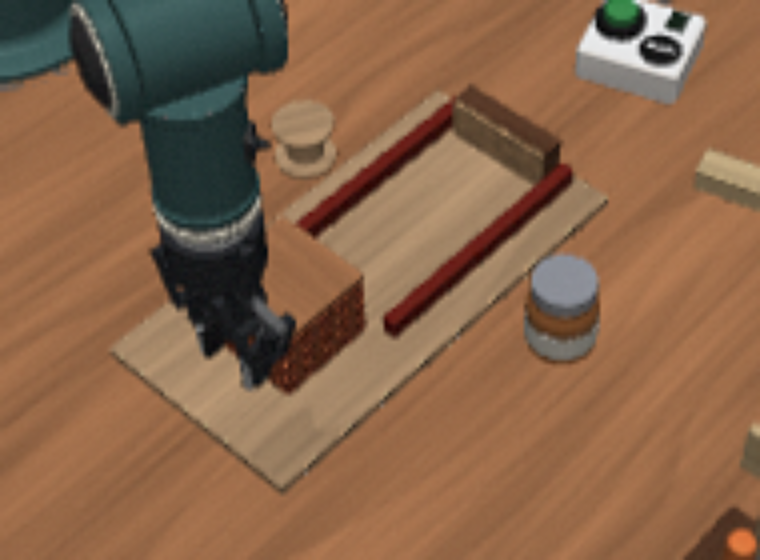

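The scene view shows the box just short of the mouth, centred between the rails, with the right rail's end at (390,325) in the crop. I'm pushing straight on.

>>> {"method": "servo_tool", "body": {
  "moves": [
    [130,[0.007,0,0],0],
    [130,[0.007,0,0],0],
    [130,[0.007,0,0],0],
    [130,[0.007,0,0],0],
    [130,[0.007,0,0],0],
    [130,[0.007,0,0],0],
    [130,[0.006,0,0],0],
    [130,[0.003,0,0],0]
  ]
}}

```text
time: 7.07
tool_pos: [0.504, -0.1058, 0.0524]
tcp_rot: [2.192, 2.206, 0.009]
wrist_force: [0.1, -3.0, 0.8]
width: 0.488
```

```bash
python3 look.py w5
```

```text
t 7.07 p [ 0.504  -0.1058  0.0524] head 1.577 z [ 0.027 -0.018 -0.999] F [ 0.13 -2.96  0.76] w 0.488 q [-0.25  0.17  2.14 -0.02  0.8  -0.24]
((503.523193359375, -46.98402786254883), (90.82491302490234, 88.20453643798828), 0.318171888589859) [[457.8999938964844, -3.0999999046325684], [458.3999938964844, -91.30000305175781], [549.2000122070312, -90.80000305175781], [548.7000122070312, -2.5999999046325684]]
```

>>> {"method": "servo_tool", "body": {
  "moves": [
    [130,[0.007,-0.0002,0],-0.001],
    [130,[0.007,-0.0002,0],0],
    [130,[0.007,-0.0002,0],0],
    [130,[0.007,-0.0002,0],0],
    [130,[0.007,-0.0002,0],0],
    [130,[0.007,-0.0002,0],0],
    [130,[0.007,-0.0002,0],0],
    [130,[0.003,0,0],0]
  ]
}}

```text
time: 7.78
tool_pos: [0.502, -0.0487, 0.0515]
tcp_rot: [2.191, 2.207, 0.009]
wrist_force: [-0.1, -3.2, 0.5]
width: 0.491
```

```bash
python3 look.py w6
```

```text
t 7.78 p [ 0.502  -0.0487  0.0515] head 1.5778 z [ 0.027 -0.018 -0.999] F [-0.09 -3.21  0.52] w 0.491 q [-0.14  0.15  2.16 -0.02  0.8  -0.13]
((501.7519836425781, 9.95904541015625), (90.86009979248047, 88.03815460205078), 0.42149618268013) [[456.0, 53.599998474121094], [456.6000061035156, -34.400001525878906], [547.5, -33.70000076293945], [546.9000244140625, 54.29999923706055]]
```

View pics/w6.png

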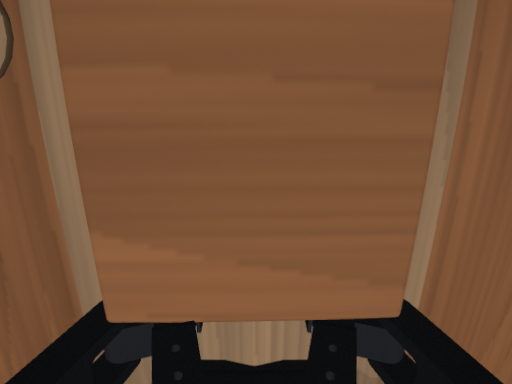

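The view shows the lid symmetric between the board's outer strips and the yaw unchanged. The box is about 0.5 mm off centre, so I'm continuing.

>>> {"method": "servo_tool", "body": {
  "moves": [
    [130,[0.007,0,0],0],
    [130,[0.007,0,0],0],
    [130,[0.007,0,0],0],
    [130,[0.007,0,0],0],
    [130,[0.007,0,0],0],
    [130,[0.007,0,0],0],
    [130,[0.007,0,0],0],
    [130,[0.003,0,0],0]
  ]
}}

```text
time: 8.5
tool_pos: [0.5017, 0.008, 0.0508]
tcp_rot: [2.191, 2.207, 0.008]
wrist_force: [-0.0, -4.8, 2.3]
width: 0.488
```

```bash
python3 look.py w7
```

```text
t 8.5 p [0.5017 0.008  0.0508] head 1.5779 z [ 0.027 -0.019 -0.999] F [-0.04 -4.77  2.28] w 0.488 q [-0.02  0.15  2.16 -0.03  0.8  -0.01]
((501.5536804199219, 66.67950439453125), (90.75193786621094, 87.95197296142578), 0.3252737522125244) [[455.8999938964844, 110.4000015258789], [456.3999938964844, 22.399999618530273], [547.2000122070312, 23.0], [546.7000122070312, 110.9000015258789]]
```

>>> {"method": "servo_tool", "body": {
  "moves": [
    [130,[0.006,0,-0.0002],0],
    [130,[0.006,0,-0.0002],0],
    [130,[0.006,0,-0.0002],0],
    [130,[0.006,0,0],0],
    [130,[0.006,0,0],0],
    [130,[0.004,0,0],0],
    [130,[0.003,0,0],0],
    [130,[0,0,0],0]
  ]
}}

```text
time: 9.22
tool_pos: [0.5011, 0.049, 0.0507]
tcp_rot: [2.19, 2.208, 0.007]
wrist_force: [-0.2, -3.4, 3.6]
width: 0.49
```

```bash
python3 look.py w8
```

```text
t 9.22 p [0.5011 0.049  0.0507] head 1.5787 z [ 0.026 -0.019 -0.999] F [-0.23 -3.43  3.62] w 0.49 q [ 0.06  0.16  2.16 -0.03  0.8   0.07]
((500.9632568359375, 107.63953399658203), (90.85387420654297, 87.85953521728516), 0.4797954559326172) [[455.20001220703125, 151.1999969482422], [455.8999938964844, 63.29999923706055], [546.7999877929688, 64.0999984741211], [546.0, 151.89999389648438]]
```

View pics/w8.png

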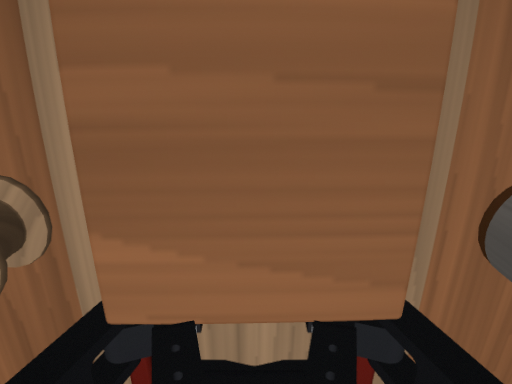

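About 5 mm remain. The rails show at (140,370) and (365,370), well clear of the fingers. I'll creep forward now.

>>> {"method": "servo_tool", "body": {
  "moves": [
    [130,[0.0015,0,0],0],
    [130,[0.0015,0,0],0],
    [130,[0.0015,0,0],0],
    [130,[0.0015,0,0],0],
    [130,[0.0015,0,0],0],
    [130,[0.0015,0,0],0],
    [130,[0.001,0,0],0],
    [130,[0.001,0,0],0]
  ]
}}

```text
time: 9.93
tool_pos: [0.5011, 0.0523, 0.0508]
tcp_rot: [2.184, 2.203, -0.007]
wrist_force: [0.0, -7.5, 4.2]
width: 0.492
```

```bash
python3 look.py w9
```

```text
t 9.93 p [0.5011 0.0523 0.0508] head 1.5791 z [ 0.025 -0.031 -0.999] F [ 0.05 -7.52  4.24] w 0.492 q [ 0.08  0.16  2.16 -0.05  0.81  0.1 ]
((500.9283752441406, 111.23843383789062), (90.76819610595703, 87.98458099365234), 0.38950344920158386) [[455.20001220703125, 154.89999389648438], [455.79998779296875, 66.9000015258789], [546.5999755859375, 67.5999984741211], [546.0, 155.5]]
```

>>> {"method": "servo_tool", "body": {
  "moves": [
    [130,[0.002,0,0],0],
    [130,[0.002,0,0],0],
    [130,[0.002,0,0],0],
    [130,[0.002,0,0],0],
    [130,[0.002,0,0],0],
    [130,[0.002,0,0],0],
    [130,[0.002,0,0],0],
    [130,[0.002,0,0],0]
  ]
}}

```text
time: 10.65
tool_pos: [0.501, 0.0518, 0.0513]
tcp_rot: [2.171, 2.191, -0.038]
wrist_force: [0.5, -13.3, 4.5]
width: 0.49
```

```bash
python3 look.py w10
python3 - <<'E'
from workcell import bot
import cv2
for n,(x,y,w,h) in (("scene",(200,110,150,120)),("side",(170,160,150,120))):
    c=bot.read_camera(n); cv2.imwrite(f"pics/{n}10.png",cv2.resize(c["pixels"][y:y+h,x:x+w],None,fx=4,fy=4)[:,:,::-1])
E
```

```text
t 10.65 p [0.501  0.0518 0.0513] head 1.5793 z [ 0.023 -0.057 -0.998] F [  0.47 -13.31   4.45] w 0.49 q [ 0.09  0.16  2.15 -0.08  0.81  0.14]
((500.9411315917969, 111.263671875), (90.82027435302734, 88.051513671875), 0.4072472155094147) [[455.20001220703125, 155.0], [455.79998779296875, 66.9000015258789], [546.7000122070312, 67.5999984741211], [546.0, 155.60000610351562]]
```

View pics/scene10.png

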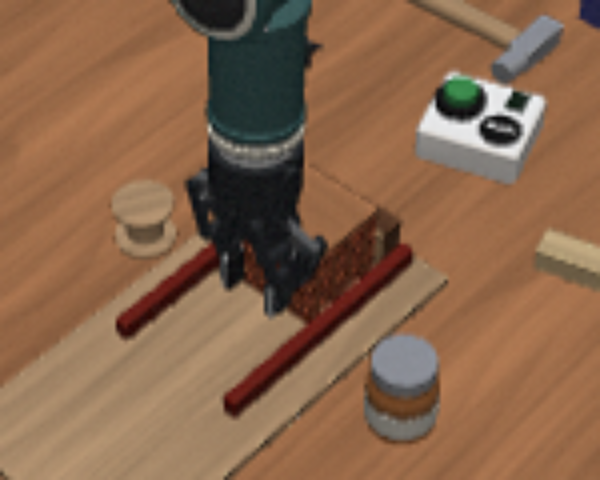

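View pics/side10.png

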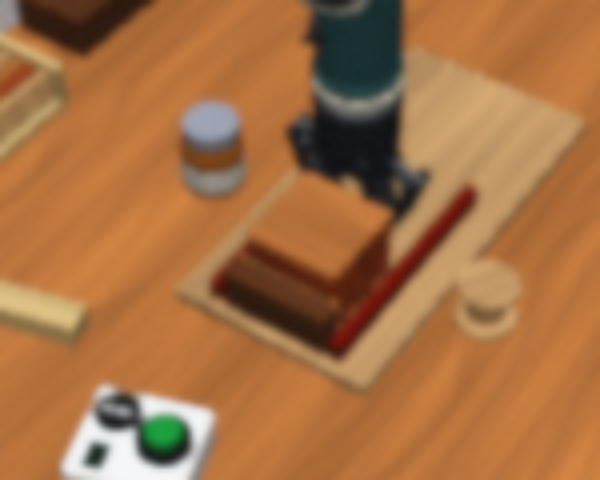

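Both views show the box up against the stop and clear of both rails. It did not move with the force up to 13 N, so it is home. I'll back off along the lane, then rise.

>>> {"method": "servo_tool", "body": {
  "moves": [
    [130,[-0.004,0,0],0],
    [130,[-0.008,0,0],0],
    [130,[-0.008,0,0],0],
    [130,[-0.008,0,0],0],
    [130,[-0.004,0,0],0],
    [130,[0,0,-0.02],0],
    [130,[0,0,-0.03],0],
    [130,[0,0,-0.03],0]
  ]
}}

```text
time: 11.47
tool_pos: [0.4901, 0.0213, 0.1247]
tcp_rot: [2.189, 2.2, -0.059]
wrist_force: [0.9, -0.1, 0.1]
width: 0.494
```

>>> {"method": "servo_tool", "body": {
  "moves": [
    [180,[0,0,-0.035],0],
    [180,[0,0,-0.035],0],
    [180,[0,0,-0.035],0],
    [200,[0,0,-0.03],0],
    [220,[0,0,-0.02],0],
    [255,[0,0,0],0],
    [255,[0,0,0],0],
    [255,[0,0,0],0]
  ]
}}

```text
time: 12.13
tool_pos: [0.4905, 0.0286, 0.2925]
tcp_rot: [2.19, 2.196, -0.045]
wrist_force: [-0.5, -0.8, -0.5]
width: -0.002
```

```bash
python3 look.py w11
```

```text
t 12.13 p [0.4905 0.0286 0.2925] head 1.5732 z [ 0.008 -0.049 -0.999] F [-0.51 -0.81 -0.53] w -0.002 q [ 0.04 -0.11  1.94 -0.05  1.31  0.05]
((500.85467529296875, 112.44772338867188), (91.98155975341797, 91.31845092773438), 0.2196187973022461) [[454.70001220703125, 157.89999389648438], [455.0, 66.5999984741211], [547.0, 67.0], [546.7000122070312, 158.3000030517578]]
```

View pics/w11.png

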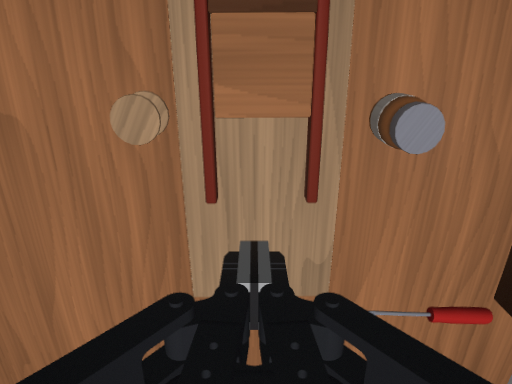

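The wrist view shows the box at home: lid rows 12–118, columns 212–312, between the rails with gaps on both sides. Now I move over towards the timer with the gripper shut.

>>> {"method": "servo_tool", "body": {
  "moves": [
    [255,[0.035,0,0],0],
    [255,[0.035,0,0],0],
    [255,[0.035,0,0],0],
    [255,[0.035,0,0],0],
    [255,[0.035,0,0],0],
    [255,[0.035,0,0],0],
    [255,[0.02,0,0],0],
    [255,[0,0,0],0]
  ]
}}

```text
time: 12.85
tool_pos: [0.4829, 0.2619, 0.26]
tcp_rot: [2.208, 2.194, -0.088]
wrist_force: [0.8, -1.0, 0.0]
width: -0.003
```

```bash
cat > btn.py <<'E'
import sys
from workcell import bot
from plan import *
from h import *
n=sys.argv[1]; info(bot)
c=bot.read_camera("wrist"); cv2.imwrite(f"pics/{n}.png",c["pixels"][:,:,::-1]); np.savez(f"{n}.npz",**c)
hsv=cv2.cvtColor(c["pixels"],cv2.COLOR_RGB2HSV); W=cloud(c)
g=((hsv[...,0]>50)&(hsv[...,0]<85)&(hsv[...,1]>110)).astype(np.uint8)
k,l,st,ce=cv2.connectedComponentsWithStats(g); i=1+np.argmax(st[1:,4]); v,u=np.nonzero(l==i)
z=np.nanmedian(W[v,u,2]); print('btn px',ce[i],st[i],'z',z,'pos',plane(c,ce[i],z),'cloud',np.nanmean(W[v,u],0))
E
python3 btn.py w12
```

```text
t 12.85 p [0.4829 0.2619 0.26  ] head 1.5651 z [-0.021 -0.059 -0.998] F [ 0.78 -1.03  0.04] w -0.003 q [ 0.48  0.05  1.84 -0.04  1.29  0.5 ]
btn px [262.76811594  62.36645963] [246  45  34  36 966] z 0.06215692662881591 pos [[0.48829436 0.34748533 0.06215693]] cloud [0.48829309 0.34744774 0.06211074]
```

View pics/w12.png

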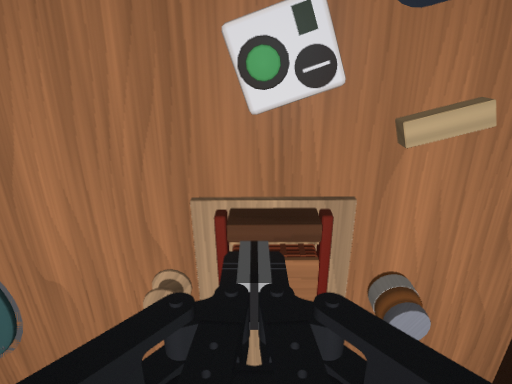

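The wrist view shows the button at (263,62), with its top at z of about 62 mm. I'll move over it and down to about 20 mm clear.

>>> {"method": "servo_tool", "body": {
  "moves": [
    [255,[0.03,0.002,0],0],
    [255,[0.03,0.002,0.01],0],
    [255,[0.02,0.002,0.02],0],
    [255,[0.012,0,0.03],0],
    [255,[0,0,0.03],0],
    [255,[0,0,0.025],0],
    [255,[0,0,0.01],0],
    [255,[0,0,0],0]
  ]
}}

```text
time: 13.57
tool_pos: [0.4846, 0.3355, 0.116]
tcp_rot: [2.211, 2.187, -0.114]
wrist_force: [-0.1, 0.2, -0.2]
width: 0.003
```

```bash
python3 btn.py w13
```

```text
t 13.57 p [0.4846 0.3355 0.116 ] head 1.5609 z [-0.031 -0.073 -0.997] F [-0.15  0.23 -0.18] w 0.003 q [ 0.59  0.27  1.88 -0.05  1.07  0.62]
btn px [261.87488458 205.92336103] [ 235  181   55   51 2166] z 0.062021305016853656 pos [[0.48834174 0.34840315 0.06202131]] cloud [0.48833289 0.34818773 0.06186553]
```

View pics/w13.png

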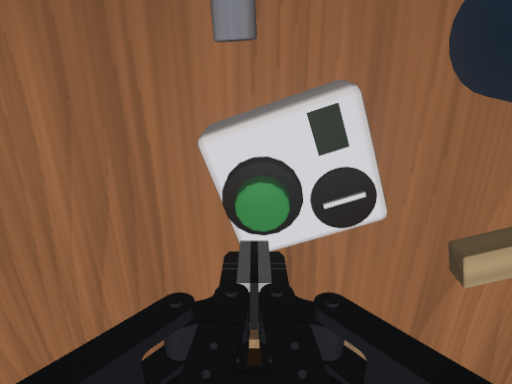

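The button centre is now about 15 mm ahead of and 4.5 mm right of the fingertip (button at (262,206), tip at (254,243)).

>>> {"method": "servo_tool", "body": {
  "moves": [
    [255,[0.009,0.003,0],0],
    [255,[0.007,0.002,0],0],
    [255,[0.002,0.001,0],0],
    [255,[0,0,0.006],0],
    [255,[0,0,0.004],0],
    [255,[0,0,0],0],
    [255,[0,0,0],0],
    [255,[0,0,0],0]
  ]
}}

```text
time: 14.28
tool_pos: [0.497, 0.3564, 0.1131]
tcp_rot: [2.212, 2.183, -0.092]
wrist_force: [-0.2, -0.3, -0.3]
width: -0.003
```

```bash
python3 btn.py w14
```

```text
t 14.28 p [0.497  0.3564 0.1131] head 1.558 z [-0.019 -0.065 -0.998] F [-0.2  -0.3  -0.34] w -0.003 q [ 0.6   0.3   1.84 -0.05  1.06  0.64]
btn px [235.79746835 234.5897245 ] [ 213  217   53   43 1343] z 0.06204777178578977 pos [[0.4865478  0.35307943 0.06204777]] cloud [0.48657631 0.35357122 0.06292745]
```

View pics/w14.png

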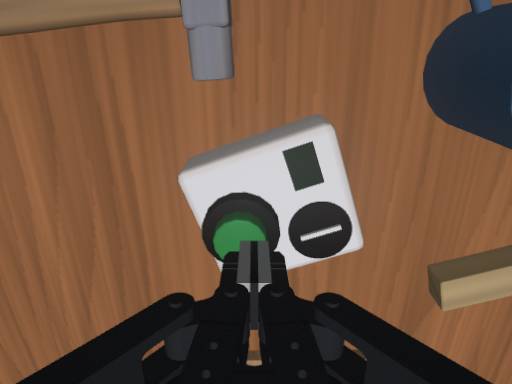

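>>> {"method": "servo_tool", "body": {
  "moves": [
    [255,[-0.002,-0.004,0],0],
    [255,[-0.001,-0.003,0],0],
    [255,[0,-0.001,0],0],
    [255,[0,0,0.006],0],
    [255,[0,0,0.005],0],
    [255,[0,0,0.002],0],
    [255,[0,0,0],0],
    [255,[0,0,0],0]
  ]
}}

```text
time: 15.0
tool_pos: [0.4869, 0.3515, 0.0989]
tcp_rot: [2.212, 2.183, -0.094]
wrist_force: [-0.5, 0.2, -0.7]
width: 0.0
```

```bash
python3 btn.py w15
```

```text
t 15.0 p [0.4869 0.3515 0.0989] head 1.558 z [-0.02  -0.065 -0.998] F [-0.51  0.23 -0.67] w 0.0 q [ 0.61  0.3   1.87 -0.05  1.03  0.65]
btn px [257.46710526 235.72450658] [ 228  220   58   36 1216] z 0.06187207205103979 pos [[0.48896606 0.35570989 0.06187207]] cloud [0.48898332 0.35591769 0.06224865]
```

View pics/w15.png

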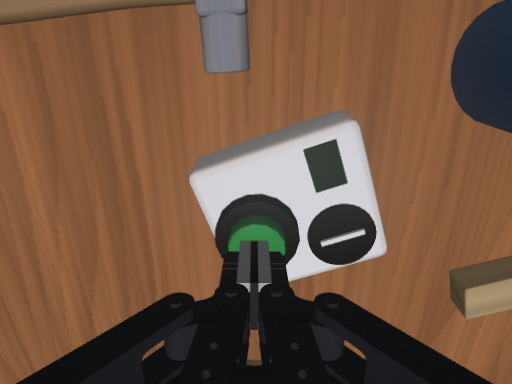

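The tip is over the button, with green showing around it at (257,236), so I can press now.

>>> {"method": "servo_tool", "body": {
  "moves": [
    [255,[0.001,0.001,0.005],0],
    [255,[0,0,0.005],0],
    [255,[0,0,0.004],0],
    [255,[0,0,0.004],0],
    [255,[0,0,0.004],0],
    [255,[0,0,0.004],0],
    [255,[0,0,0.004],0],
    [255,[0,0,0.004],0]
  ]
}}

```text
time: 15.72
tool_pos: [0.4892, 0.3527, 0.0807]
tcp_rot: [2.214, 2.182, -0.093]
wrist_force: [-8.1, -4.6, 22.2]
width: 0.003
```

```bash
python3 btn.py w16
```

```text
t 15.72 p [0.4892 0.3527 0.0807] head 1.557 z [-0.02  -0.064 -0.998] F [-8.1  -4.61 22.19] w 0.003 q [ 0.61  0.32  1.88 -0.05  1.    0.65]
btn px [246.20623501 244.72901679] [221 235  61  30 417] z 0.055079834349889605 pos [[0.48587209 0.35856619 0.05507983]] cloud [0.48590907 0.35895753 0.05571465]
```

View pics/w16.png

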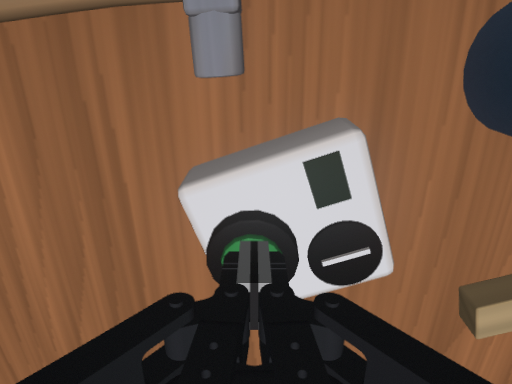

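The button top dropped from 62 to about 55.5 mm, with 22 N at the hard stop, so it is fully down. Now I release it.

>>> {"method": "servo_tool", "body": {
  "moves": [
    [255,[0,0,-0.005],0],
    [255,[0,0,-0.01],0],
    [255,[0,0,-0.02],0],
    [255,[0,0,-0.03],0],
    [255,[0,0,-0.03],0],
    [255,[0,0,-0.03],0],
    [255,[0,0,-0.02],0],
    [255,[0,0,0],0]
  ]
}}

```text
time: 16.43
tool_pos: [0.491, 0.3613, 0.2306]
tcp_rot: [2.214, 2.182, -0.1]
wrist_force: [1.0, 0.2, -0.0]
width: 0.001
```

>>> {"method": "servo_tool", "body": {
  "moves": [
    [255,[-0.03,0,-0.01],0],
    [255,[-0.03,0,-0.01],0],
    [255,[-0.03,0,-0.01],0],
    [255,[-0.02,0,-0.01],0],
    [255,[-0.01,0,0],0],
    [255,[0,0,0],0],
    [255,[0,0,0],0],
    [255,[0,0,0],0]
  ]
}}

```text
time: 17.1
tool_pos: [0.4891, 0.2412, 0.2731]
tcp_rot: [2.213, 2.186, -0.106]
wrist_force: [0.3, -0.2, -0.0]
width: -0.002
```

```bash
python3 btn.py w17
python3 - <<'E'
from workcell import bot
from h import *
for n,(x,y,w,h) in (("scene",(190,90,190,140)),):
    c=bot.read_camera(n); cv2.imwrite(f"pics/{n}17.png",cv2.resize(c["pixels"][y:y+h,x:x+w],None,fx=4,fy=4)[:,:,::-1])
E
```

```text
t 17.1 p [0.4891 0.2412 0.2731] head 1.5597 z [-0.028 -0.068 -0.997] F [ 0.27 -0.23 -0.04] w -0.002 q [ 0.44  0.04  1.83 -0.05  1.33  0.47]
btn px [256.9047619   35.71532091] [240  18  34  37 966] z 0.06208657324639385 pos [[0.48846296 0.34733471 0.06208657]] cloud [0.48847618 0.34727845 0.06209564]
```

View pics/w17.png

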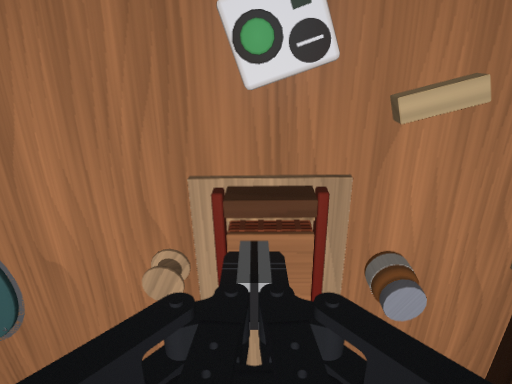

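View pics/scene17.png

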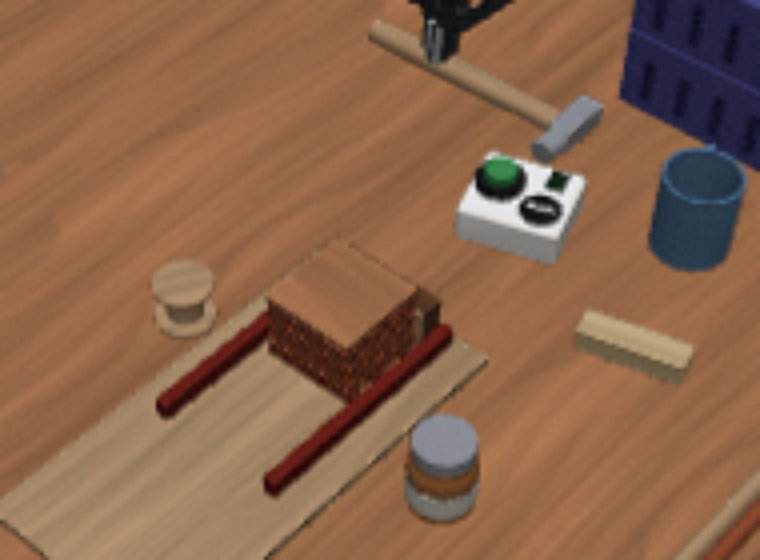

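The button is up again (top back at 62 mm). The box is square against the stop, the arm is clear, and nothing else has moved.

```bash
python3 -c "
from workcell import bot
print(bot.finish_job())"
```

```text
the job is handed in; nothing more can be done
None
```

The woven box is home against the cork stop, the green button has been pressed and let go, and the job is handed in at about 17 s. The hand-in reports no verdict, so this rests on my own checks.

**Pushing:** I squared the box with the two half-open fingertips on its rear face and shifted it about 4 mm onto the lane's centre line. Then I pushed it down the lane until it stopped moving with the force up to 13 N.

**Box:** It stands at about board x = 119 mm, within 1 mm of the centre line and within about 0.5° of square. Gaps to both rails are visible.

**Button:** Its top went from 62 mm down to about 55.5 mm, with 22 N at the bottom, and is back at 62 mm. That press force is well above the 4 N spring, because the button was on its hard stop.

**Rails and other objects:** I saw no contact with the rails, and no other object had visibly moved in the last pictures. I only compared those by eye.

**Disagreements and small faults:**
- The first scene and side measurements of the board differed by about 10 mm, so I worked from the wrist camera instead.
- The tool ended up tilted by about 4°, which did not matter for the press.

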